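Ready the topping station: hang the dip measure, bring the tall jar to the front

TASK

Get the topping station ready: hook the steel dip measure over the hanging rail near the post farther from the carousel, slide it along the rail until it is up against the stop collar, and let go of it there. Then turn the carousel until its one tall jar stands squarely in line with the pointer tab on the base, and finish while still holding the carousel still with the fingers. Leave everything else where it stands.

Things in the scene. Friction and masses are not known exactly. Their poses are not given: they have to be found in the camera images.
- dipper: steel dip measure (loose, 0.1 to 0.22 kg): round cup 49 mm across, 45 mm high, a flat strap rising from the cup wall at -x to a downward-open hook with a white square grip on top. Starts upright on the worktop. Origin: centre of the cup's underside; z up. The rail, along the dipper's y, goes in from the open +x side, between cup rim and lip, then up into the hook. Hung, it may lean by 0.1 rad
- dipper_seat (a point): centre of the underside of the hook's crown, where the rail bears, 145 mm above the dipper's origin; axes as the dipper's. The hook is 24 mm wide (y); legs' inner faces at x = -9 and +9 mm. The lip at +x reaches 28 mm down, flaring to x = +18 mm; below it the +x side is open down to the cup rim, 100 mm under this point. The strap leg at -x goes 30 mm down, then steps out to x = -27 mm
- dipper_grip (a point): centre of the white square grip of the dip measure, 171.5 mm above the dipper's origin, on its z axis. The grip is 16 x 16 mm (sides along the dipper's x and y) and 45 mm tall, 149 to 194 mm above the origin, straight above the hook (crown 4 mm thick)
- rail: fixed steel hanging rail: a round bar 12 mm in diameter and 320 mm long, along the body's y axis, its centre line 190 mm above the worktop, on two posts 16 mm in diameter at y = -160 and +160 mm with feet 70 mm across and 10 mm high. Origin: on the worktop under the middle of the bar; z up.
- rail_mid (a point): middle of the rail's centre line, axes as the rail's
- collar: fixed dark steel stop collar round the rail, 26 mm across, 10 mm long (y -5 to +5 mm), on the rail's half nearer the carousel. Origin: its centre, on the bar's centre line; axes as the rail's, +y along the rail away from the carousel. Rail free on its +y side to the far post, 210 to 250 mm off. When the dip measure hangs against its +y face, dipper_seat is at y = +17, z = +6 mm in this frame
- carousel: revolving wooden tray 224 mm across, top 28 mm above the worktop, with five fixed lidded glass jars 78 mm from the axis, every 72 degrees: one tall slim jar (42 mm across, top at 133 mm) at -x, four short wide ones (52 mm, top at 90 mm); paddle handle on a 14 mm stem in the middle. Origin: on the axis at worktop height; z up. Turns freely both ways (friction 0.06 N m), stays where left
- carousel_handle (a point): centre of the paddle handle on the turning axis, 172 mm above the worktop. The paddle is 40 mm long (carousel x), 14 mm thick (carousel y, the direction to pinch it) and 48 mm tall (148 to 196 mm above the worktop). Axes as the carousel's.
- tall_jar_rim (a point): point on the tray's top at the foot of the tall jar, 105 mm from the axis, straight outwards of the tall jar's centre (carousel -x), 28 mm above the worktop
- tall_jar_top (a point): centre of the tall jar's lid top, 78 mm from the axis, 133 mm above the worktop
- carousel_base: fixed round wooden base under the carousel, 170 mm across, 12 mm high, with a pointer tab at its front (-x of the base) that sticks out under the tray: a small upstand 18 mm wide and 23 mm high, 124 to 140 mm from the axis. Origin: on the axis at worktop height. Its yaw varies.
- front_pointer (a point): point of the fixed base on the line from the axis to the pointer tab, 105 mm from the axis, 18 mm above the worktop. The tall jar faces front when tall_jar_rim is over this point.
- spread_jar: chocolate-spread jar, 72 mm across, 100 mm tall, white lid; stands on the worktop beyond the rail and carousel. Bystander, loose; origin: centre of its underside.
- nut_tub: clear open plastic tub 130 x 100 x 55 mm on the worktop, beyond the rail. Bystander, loose; origin: centre of its underside.
- kraft_box: open brown cardboard gift box 130 x 130 x 50 mm on the worktop, right of and beyond the carousel. Bystander, loose; origin: centre of its underside.
- egg_mould: blue plastic half-egg mould, dome 120 mm across, 46 mm high, on the worktop at the left near the robot. Bystander, loose; origin: centre of its underside.
- spatula: kitchen spatula lying on the worktop at the right. Bystander, loose; origin : near its middle.
- cup: white cup 72 mm across, 75 mm tall, standing on the worktop left of the dip measure. Bystander, loose; origin: centre of its underside.
- extract: small flavouring bottle 36 mm across, 90 mm tall, standing between the dip measure and the carousel, nearer the robot. Bystander, loose; origin: centre of its underside.
Mind the look-alikes: they are no part of the job. Of the things shaped like the dipper, the steel one is meant.

How it is judged (in metres and radians):
On the way, in this order (a step that is already met when the one before it is completed fails the run):
1. the dip measure's hook is over the rail, well away (over 100 mm) from the stop collar (x of dipper_seat in the frame of collar between -0.009 and 0.009 m and z of dipper_seat in the frame of collar between 0.002 and 0.014 m and angle between dipper's own z axis and vertical below 0.2 rad and y of dipper_seat in the frame of collar above 0.1 m), for 0.1 s.
2. the hook, still over the rail, passes along it towards the collar (x of dipper_seat in the frame of collar between -0.009 and 0.009 m and z of dipper_seat in the frame of collar between 0.002 and 0.014 m and angle between dipper's own z axis and vertical below 0.2 rad and y of dipper_seat in the frame of collar between 0.035 and 0.085 m), for 0.05 s.
3. the dip measure hangs by itself from the rail against the collar (gap under 10 mm), let go (x of dipper_seat in the frame of collar between -0.009 and 0.009 m and z of dipper_seat in the frame of collar between 0.002 and 0.014 m and angle between dipper's own z axis and vertical below 0.2 rad and y of dipper_seat in the frame of collar between 0.012 and 0.027 m and contact force between dipper and the fingers below 0.05 N and contact force between dipper and rail above 0.3 N), for 0.2 s.
4. the tall jar is in line with the pointer and the fingers hold the carousel still (horizontal distance between tall_jar_rim and front_pointer below 0.012 m and angular speed of carousel below 0.05 rad/s and contact force between carousel and the fingers above 1 N), for 0.2 s.
At the end, for the whole second after the job is handed in: The dip measure hangs from the rail by itself, at rest, upright within 0.2 rad, its hook within 10 mm of the collar's far side. The tall jar is in line with the pointer (tall_jar_rim within 12 mm of front_pointer from above), the carousel is still and the fingers hold it (over 1 N) (all of step 3 and all of step 4 and linear speed of dipper below 0.05 m/s); the arm keeps its last pose, push and grip.
It fails at once if a bystander is pushed more than 30 mm (distance of any of spread_jar, nut_tub, kraft_box, egg_mould, spatula, cup, extract from where it was at the start of the episode above 0.03 m).
It fails at once if the spread jar, cup or flavouring bottle is knocked over (angle between any of spread_jar, cup, extract's own z axis and vertical above 0.5 rad).
It also fails if it takes over 70 s, if anything falls off the work surface, if the arm or the gripper's body presses on something with over 40 N, if the wrist force passes 120 N, or if a joint passes its speed limit or range.

ROBOT

A 6-joint arm with a two-finger parallel gripper is mounted at the origin on the work surface. World frame = base frame: x ahead of the robot, y to its left, z up, the work surface at z = 0. Lengths are in mm, angles in rad, forces in N, time in s.
With the tool pointing down it reaches from about 325 to 900 mm from the base axis. Payload 3.5 kg.
Tool frame: the origin (TCP) lies at the very end of the fingers, on their centre line; the grasp point (between the pads) lies 19 mm behind it; z points along the fingers, y is the line along which they close (so a half turn about z gives the same grasp; the last joint's range is limited). The gripper opens to 85 mm and grips with 20 to 120 N. Pads are 22 mm wide; open, the fingers measure 114 mm over their backs; the gripper's body (76 mm by 85 mm) begins 54 mm behind the grasp point. The pads swing forward as they close: fully open they stand 13 mm farther back than shut.
Start: joints at [1.166, 0.276, -0.026, 1.268, 0, 1.467], TCP at [185.781, 596.747, 231.313] pointing down, gripper open.
Joint ranges: [-3.12, 3.12], [-0.85, 1.88], [-1.08, 1.24], [-1.95, 2.15], [-1.57, 1.53], [-3.14, 3.14]. Speed limits (rad/s): [2.57, 2.57, 3.14, 3.14, 3.14, 3.14].

INTERFACE

Orientations are given as a unit quaternion [x, y, z, w].
In Python, from station import ctrl gives the robot as it stands.
- The arm moves only by the tool drive_tool, never from a script. Its argument "rows" is a list of rows, each a list of 2 entries, a list of its own where there are three numbers: the shift along the tool's x, y, z in units of 0.4 m (1.0 is 0.4 m), then the turn, a rotation vector about the tool's x, y, z in units of 60 degrees (1.0 is 60 degrees). In form: [[[tx, ty, tz], [wx, wy, wz]], ...]. A call has 1 to 20 rows; each row shifts and turns the commanded pose from where the row before left it, along the tool's axes as they then stand; what a row does not reach is not made up. A row lasts 1/12 s, in which the tool goes at most 41.7 mm and 7.16 degrees, less where a joint would pass 70% of its speed; a pose out of reach is approached as far as the arm can. A call with a number of a shift or a turn outside -1 to 1 is refused whole. A call with a gripper value outside its range is refused whole. "jaw" is the opening, from -1 (shut) to 1 (fully open), set as the call begins (left out, the last holds). The fingers move at their own pace and stop on an object; "squeeze" is the grip in N (left out, the last holds). Time passes only in rows, so rows that do not move let the fingers close. It gives the time, the measured TCP pose, the force, the opening and the grip force at its end, in the units of the state.
- ctrl.state(): the state, without advancing time (a new reading comes with each control period).
- ctrl.read_camera(name): name is "side" or "top" or "wrist"; returns a dict with "frame" (384x512x3 uint8, red, green, blue), "range_z" (384x512 float32, mm along the optical axis (not along the pixel's ray), 0 where there is no reading), "vertical_fov" (degrees; the focal length in pixels is half the picture's height over the tangent of half this angle, whatever the lens; pixels are square), "cx", "cy" (the principal point, pixels), "camera_from_world" (4x4, takes a point from world to camera coordinates). Camera axes: x right, y up, looking along -z (the intrinsics and any distortion apply to the point x, -y, -z); pixel columns grow to the right and rows downward; lengths in mm; the calibration is good to about 2 mm. The wrist camera is an equidistant fisheye: a pixel r from the principal point sees the ray r / f radians off the axis. A picture is of the moment at which its call begins.
- ctrl.sign_off(): hands the job in; it is judged then, once.
The state is a dict: "clock": time; "qpos": joint angles; "qd": joint speeds; "effort": joint torques, N m; "eef_pos": TCP position; "tool_rot": TCP orientation; "wrist_force": force on the tool from outside, world axes, zero at the start; "ft_torque": the same for the moment, N m; "grip_width": finger opening in mm; "gripper_force": force on a finger pad.
Only numpy, scipy, OpenCV 4.12 (cv2) and the standard library are available. Lean on these libraries where they do the work, as an engineer would, in place of code of your own. Each camera call takes 0.05 s, during which the arm holds its last target. There are 200 camera calls.

## Working session

There is one attempt and no reset: what is moved stays moved. The work goes in short steps, Python scripts to look and compute and a tool call to move; the robot and the scene stay as the last step left them, time stands still between calls to the robot, and variables do not carry over. Pictures are saved under pics/ and viewed, at most 10 in all, crops included, and the job is handed in when it is done.

Besides the shell and the picture viewer there is one more tool, called after "Request:" as name(argument=value, ...) on one line, values as JSON. drive_tool: Moves the arm, as the interface text tells. Shifts and turns lie within -1 to 1; 1 stands for 0.4 m of shift or 60 degrees of turn. Its arguments: {"type":"object","properties":{"rows":{"type":"array","items":{"type":"array"}},"jaw":{"type":"number"},"squeeze":{"type":"number"}},"required":["rows"]}

```bash
mkdir -p pics; cat > h.py <<'E'
import numpy as np, cv2
from station import ctrl
from scipy.spatial.transform import Rotation as R
def grab(n):
    d=ctrl.read_camera(n); np.savez(f'pics/{n}.npz',**d); return d
def load(n): 
    d=np.load(f'pics/{n}.npz'); return {k:d[k] for k in d.files}
def foc(d): return d['frame'].shape[0]/2/np.tan(np.radians(float(d['vertical_fov']))/2)
def cloud(d):  # pinhole: HxWx3 world points
    f=foc(d);z=d['range_z'];v,u=np.mgrid[:z.shape[0],:z.shape[1]]
    P=np.stack([(u-d['cx'])/f*z,-(v-d['cy'])/f*z,-z,np.ones_like(z)],-1)
    return (P@np.linalg.inv(d['camera_from_world']).T)[...,:3]
def save(name,im,box=None,s=1):
    if box: im=im[box[1]:box[3],box[0]:box[2]]
    im=cv2.resize(im,None,fx=s,fy=s,interpolation=cv2.INTER_CUBIC)
    cv2.imwrite(f'pics/{name}.png',im[...,::-1])
E
python3 - <<'E'
from h import *
for n in('top','side'):
    d=grab(n);save(n+'0',d['frame'],s=1.5);print(n,d['vertical_fov'],d['cx'],d['cy'],np.linalg.inv(d['camera_from_world']).round(2).tolist(),(d['range_z']>0).mean())
s=ctrl.state();print(s)
E
```

```text
top 49.95626212346877 259.71151255222935 183.86191856496856 [[0.07, 0.97, -0.22, 303.27], [-1.0, 0.07, -0.02, -42.61], [-0.01, 0.22, 0.98, 1210.61], [0.0, 0.0, 0.0, 1.0]] 0.995758056640625
side 43.54483365520858 253.40214382405142 189.65713614003343 [[0.9, 0.25, -0.35, 55.85], [-0.43, 0.51, -0.75, -1015.28], [-0.01, 0.82, 0.57, 895.66], [0.0, 0.0, 0.0, 1.0]] 0.9957275390625
{'clock': 0.1, 'qpos': array([ 1.16559731e+00,  2.77088714e-01, -2.77466664e-02,  1.26801606e+00,
        3.54363423e-05,  1.46743272e+00]), 'qd': array([ 1.68164715e-05, -3.32055678e-04,  2.50955787e-03, -1.25634202e-03,
       -3.37542775e-04,  7.44478260e-04]), 'effort': array([ 7.44900881e-04, -4.46708965e+01,  2.96128911e+01,  8.46053677e-03,
       -9.52061419e-05, -2.79265464e-06]), 'eef_pos': array([185.49159381, 596.09473666, 230.25041763]), 'tool_rot': array([ 1.50345407e-01,  9.88632997e-01, -9.90058440e-04, -2.75630335e-04]), 'wrist_force': array([0.10744327, 0.04968501, 0.35146682]), 'ft_torque': array([ 0.03390151, -0.0114851 ,  0.00313346]), 'gripper_force': 0.0, 'grip_width': 85.47607272656461}
```

View pics/top0.png

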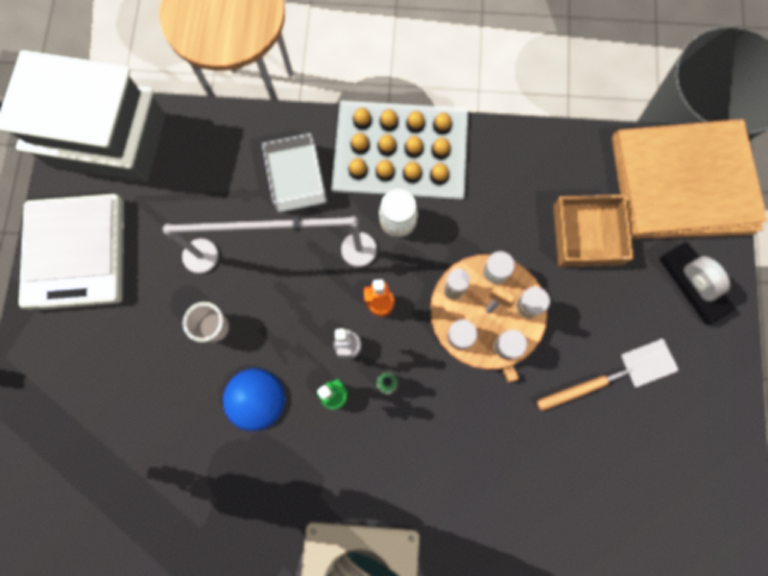

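View pics/side0.png

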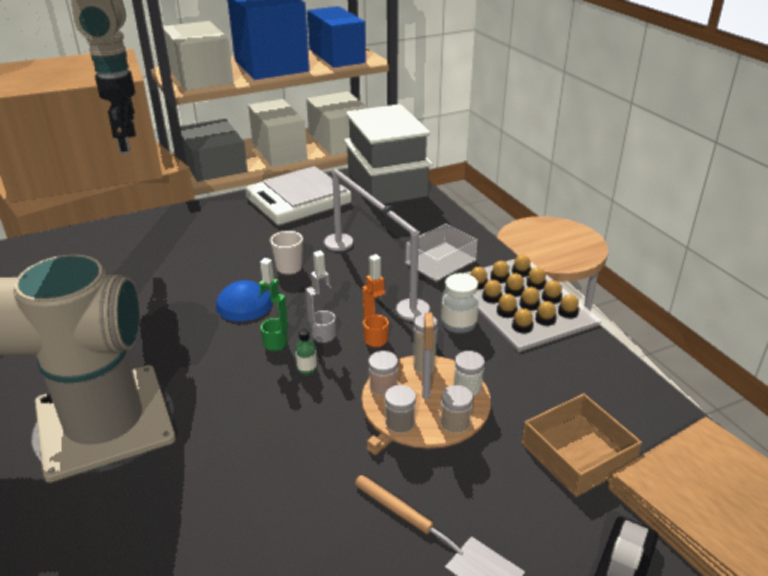

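The top view (1.5x pixels) shows the rail from (167,229) to (352,222), the collar at (297,224), the steel dipper at (345,340), the carousel axis near (489,311), the tall jar lid at (457,283) and the pointer tab at (511,375). The side view shows the steel dipper's grip at (319,258) and its cup at (323,326). Next I'll measure from the depth images.

```bash
python3 - <<'E'
from h import *
for n in('top','side'):
    d=load(n);P=cloud(d);im=d['frame'].astype(int);np.set_printoptions(precision=1,suppress=True)
    x,y,z=P[...,0],P[...,1],P[...,2]
    print(n,'table z',np.median(z[(abs(z)<15)&(x>250)&(x<600)]))
    m=(z>178)&(z<205)&(x>480)&(x<800)&(y>-150)&(y<400)
    Q=P[m]; print('rail n',len(Q))
    if len(Q)>20:
        k=np.polyfit(Q[:,1],Q[:,0],1);r=Q[:,0]-np.polyval(k,Q[:,1]);g=abs(r)<9;k=np.polyfit(Q[g,1],Q[g,0],1);print('rail x=',k,'y',Q[g,1].min(),Q[g,1].max(),'z',np.percentile(Q[g,2],[50,95]))
        r=Q[:,0]-np.polyval(k,Q[:,1]);
        w=[(yy,np.ptp(Q[abs(Q[:,1]-yy)<4][:,0]).round(), np.percentile(Q[abs(Q[:,1]-yy)<4][:,2],90).round()) for yy in range(-40,260,8) if (abs(Q[:,1]-yy)<4).sum()>2];print(w)
    # dipper region
    sat=im.max(-1)-im.min(-1)
    px=(230,227) if n=='top' else (213,190)
    u,v=px; sub=np.zeros_like(m);sub[v-50:v+50,u-30:u+25]=1
    for lo,hi in((20,48),(48,110),(110,150),(152,200)):
        s=sub&(z>lo)&(z<hi)&(sat<40)
        Q=P[s]; print('dip',lo,hi,len(Q),Q.mean(0) if len(Q) else'',Q.min(0) if len(Q) else '',Q.max(0) if len(Q) else '')
    # carousel
    u,v=(326,207) if n=='top' else (284,265)
    sub=np.zeros_like(m);sub[max(0,v-65):v+50,u-55:u+55]=1
    for nm,lo,hi in(('tray',22,34),('short',84,96),('tall',126,138),('handle',150,202)):
        s=sub&(z>lo)&(z<hi)&(x>250)&(y<0)
        Q=P[s]; 
        if len(Q)<5: continue
        print(nm,len(Q),Q.mean(0),Q.min(0),Q.max(0))
        if nm=='short':
            ok,l,st,c=cv2.connectedComponentsWithStats(s.astype(np.uint8))
            for i in range(1,ok):
                if st[i,4]>15: print('  ',st[i,4],P[l==i].mean(0), (P[l==i].min(0)+P[l==i].max(0))/2)
        if nm in('tall','handle'):
            (c,sz,a)=cv2.minAreaRect(Q[:,:2].astype(np.float32));print('  rect',c,sz,a)
d=load('top');save('dip1',d['frame'],(205,200,275,275),8)
E
```

```text
top table z 0.5694465769884118
rail n 687
rail x= [ -0.1 618.1] y 140.9737567060149 369.40322988756077 z [195.1 199.2]
[(-8, np.float64(17.0), np.float64(195.0)), (0, np.float64(14.0), np.float64(196.0)), (8, np.float64(13.0), np.float64(196.0)), (48, np.float64(15.0), np.float64(196.0)), (56, np.float64(15.0), np.float64(199.0)), (64, np.float64(10.0), np.float64(199.0)), (72, np.float64(10.0), np.float64(198.0)), (80, np.float64(11.0), np.float64(199.0)), (88, np.float64(12.0), np.float64(197.0)), (96, np.float64(8.0), np.float64(196.0)), (104, np.float64(8.0), np.float64(197.0)), (112, np.float64(10.0), np.float64(196.0)), (120, np.float64(11.0), np.float64(198.0)), (128, np.float64(11.0), np.float64(197.0)), (136, np.float64(12.0), np.float64(198.0)), (144, np.float64(23.0), np.float64(204.0)), (152, np.float64(22.0), np.float64(204.0)), (160, np.float64(9.0), np.float64(198.0)), (168, np.float64(10.0), np.float64(199.0)), (176, np.float64(9.0), np.float64(199.0)), (184, np.float64(11.0), np.float64(197.0)), (192, np.float64(12.0), np.float64(198.0)), (200, np.float64(12.0), np.f
[... 3248 characters left out ...]
4 -135.1   95.8]
   25 [ 532.1 -151.2   90.5] [ 533.  -150.4   90. ]
   209 [ 457.4 -161.8   89.1] [ 458.3 -160.4   88.8]
   214 [ 590.5 -226.4   89.1] [ 592.8 -224.5   89. ]
   21 [ 513.1 -216.6   90.3] [ 514.7 -215.5   90. ]
   248 [ 445.1 -252.3   88.9] [ 446.1 -250.9   89.2]
   251 [ 527.7 -292.5   88.9] [ 528.9 -291.1   88.9]
tall 94 [ 537.2 -160.4  131.2] [ 506.7 -221.5  126. ] [ 567.1 -120.8  137.7]
  rect (528.9346313476562, -171.2244415283203) (103.51312255859375, 38.977542877197266) 54.12759780883789
handle 148 [ 509.6 -223.2  181.2] [ 500.2 -235.2  150.3] [ 527.8 -192.9  198.8]
  rect (513.7188110351562, -215.5172119140625) (45.22168731689453, 13.360980987548828) 64.13207244873047
```

View pics/dip1.png

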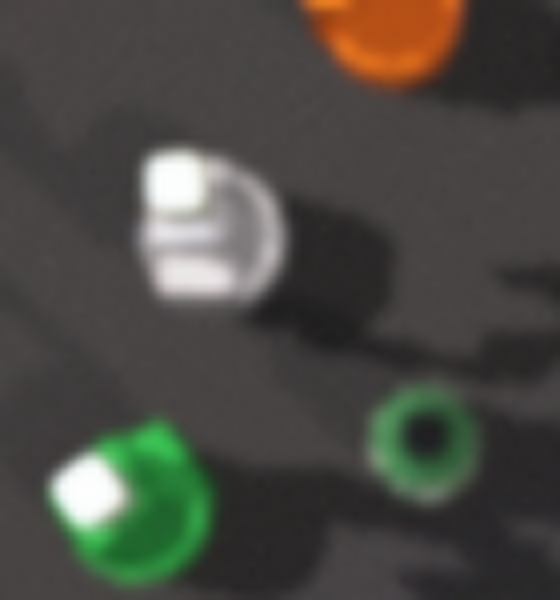

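The crop shows the steel grip top at (175,182)/8 and the strap at (195,280)/8, on the robot side of the cup. So dipper +x points roughly along world +x. Now I'll refine the positions.

```bash
python3 - <<'E'
from h import *
np.set_printoptions(precision=1,suppress=True)
for n in('top','side'):
    d=load(n);P=cloud(d);im=d['frame'].astype(int);x,y,z=np.moveaxis(P,-1,0);sat=im.max(-1)-im.min(-1)
    print('==',n)
    m=(z>186)&(z<205)&(x>570)&(x<640)&(y>60)&(y<360)
    Q=P[m];g=(abs(Q[:,1]-147)>18);Q=Q[g];k=np.polyfit(Q[:,1]-210,Q[:,0],1);g=abs(Q[:,0]-np.polyval(k,Q[:,1]-210))<8;k=np.polyfit(Q[g,1]-210,Q[g,0],1)
    print('rail slope %.4f x(y=210) %.1f'%tuple(k),'z',np.median(Q[g,2]))
    m=(z>150)&(z<215)&(x>570)&(x<640)&(y>20)&(y<400);print('rail ends',np.percentile(y[m],[0,1,99,100]))
    m=(z>199.5)&(z<208)&(abs(x-618)<25)&(abs(y-147)<25);print('collar',m.sum(),P[m].mean(0),y[m].min(),y[m].max())
    for nm,bx in(('steel',(385,470,10,90)),('green',(320,385,20,120)),('orange',(450,540,-50,30))):
        b=(x>bx[0])&(x<bx[1])&(y>bx[2])&(y<bx[3])
        m=b&(z>186)&(z<200);
        if m.sum()>3:print(nm,'griptop',m.sum(),P[m].mean(0),P[m].min(0),P[m].max(0),cv2.minAreaRect(P[m][:,:2].astype(np.float32)))
        m=b&(z>38)&(z<50);print('  rim',m.sum(),(P[m].min(0)+P[m].max(0))/2,np.ptp(P[m],0))
        if nm=='steel':
            m=b&(z>105)&(z<150);v,u=np.nonzero(m);Q=P[m]
            for i in np.argsort(Q[:,2])[::3]: print((u[i],v[i]),Q[i].round(),end=' ')
            print()
    m=(z>100)&(z<140)&(x>490)&(x<600)&(y>-200)&(y<-110)&(z>128);Q=P[m];print('tall',len(Q),(Q.min(0)+Q.max(0))/2,np.median(Q,0),np.ptp(Q,0))
    m=(z>10)&(z<32)&(x>350)&(x<398)&(y>-300)&(y<-200);Q=P[m];print('tab',len(Q),Q.mean(0),Q.min(0),Q.max(0))
E
```

```text
== top
rail slope -0.1113 x(y=210) 607.5 z 194.94389813397368
rail ends [ 43.   44.8 371.1 375.3]
collar 27 [614.9 148.  202.2] 142.84077043438708 164.15901437210883
steel griptop 42 [429.8  54.6 194.2] [421.7  47.8 190.1] [437.8  61.3 197.9] ((429.8296813964844, 54.513938903808594), (15.46158504486084, 12.658439636230469), 4.020293712615967)
  rim 40 [427.8  54.5  45.2] [49.7 46.6  9.4]
(np.int64(230), np.int64(236)) [404.  50. 106.] (np.int64(228), np.int64(236)) [403.  55. 109.] (np.int64(226), np.int64(236)) [403.  61. 110.] (np.int64(226), np.int64(235)) [405.  61. 114.] (np.int64(227), np.int64(235)) [405.  58. 114.] (np.int64(232), np.int64(233)) [411.  45. 115.] (np.int64(225), np.int64(235)) [405.  63. 115.] (np.int64(228), np.int64(233)) [411.  55. 116.] (np.int64(227), np.int64(233)) [410.  58. 117.] (np.int64(230), np.int64(234)) [408.  50. 117.] (np.int64(226), np.int64(233)) [410.  61. 117.] (np.int64(233), np.int64(231)) [417.  43. 118.] (np.int64(233), np.int64(232)) [414.  42. 118.] (np.int64(232), np.int64(235)) [406.  44. 118.] (np.int64(233), np.int64(233)) [411. 
[... 3730 characters left out ...]
6. 149.] (np.int64(211), np.int64(185)) [418.  41. 149.] (np.int64(209), np.int64(183)) [417.  52. 149.] 
green griptop 30 [333.2  68.9 192. ] [324.6  58.9 186.4] [342.2  78.1 195.8] ((333.0516357421875, 69.05965423583984), (20.193130493164062, 15.086333274841309), 40.3227653503418)
  rim 54 [339.4  69.2  43.4] [36.8 55.6 10.4]
orange griptop 33 [515.4  -5.5 190.9] [507.7 -13.  186. ] [526.    4.7 195.4] ((516.971435546875, -4.352749824523926), (17.66765022277832, 18.19820785522461), 88.68728637695312)
  rim 97 [516.1  -3.   43.8] [47.6 52.3 11.6]
tall 69 [ 547.7 -142.4  131.3] [ 540.8 -143.8  131.6] [38.8 43.3  6.6]
tab 54 [ 390.1 -266.    19.4] [ 382.7 -275.3   10.9] [ 397.4 -253.5   26.2]
```

Request:
drive_tool(rows=[[[-0.0616,-0.0697,-0.0031],[0,0,0]],[[-0.0616,-0.0697,-0.0031],[0,0,0]],[[-0.0616,-0.0697,-0.0031],[0,0,0]],[[-0.0616,-0.0697,-0.0031],[0,0,0]],[[-0.0616,-0.0697,-0.0031],[0,0,0]],[[-0.0616,-0.0697,-0.0031],[0,0,0]],[[-0.0616,-0.0697,-0.0031],[0,0,0]],[[-0.0616,-0.0697,-0.0031],[0,0,0]],[[-0.0616,-0.0697,-0.0031],[0,0,0]],[[-0.0616,-0.0697,-0.0031],[0,0,0]],[[-0.0616,-0.0697,-0.0031],[0,0,0]],[[-0.0616,-0.0697,-0.0031],[0,0,0]],[[-0.0616,-0.0697,-0.0031],[0,0,0]],[[-0.0616,-0.0697,-0.0031],[0,0,0]],[[-0.0616,-0.0697,-0.0031],[0,0,0]],[[-0.0616,-0.0697,-0.0031],[0,0,0]]], jaw=0.1)

```text
clock: 1.43
eef_pos: [429.6, 51.8, 251.0]
tool_rot: [0.15, 0.989, 0.0, -0.0]
wrist_force: [0.8, 0.8, -0.8]
grip_width: 47.0
gripper_force: 0.0
```

Request:
drive_tool(rows=[[[0,0,0],[0,0,0.1178]],[[0,0,0],[0,0,0.1178]],[[0,0,0],[0,0,0.1178]],[[0,0,0],[0,0,0.1178]],[[0,0,0],[0,0,0.1178]],[[0,0,0],[0,0,0.1178]],[[0,0,0],[0,0,0.1178]],[[0,0,0],[0,0,0.1178]],[[0,0,0],[0,0,0.1178]],[[0,0,0],[0,0,0.1178]],[[0,0,0],[0,0,0]],[[0,0,0],[0,0,0]]])

```text
clock: 2.43
eef_pos: [429.3, 53.7, 250.8]
tool_rot: [0.693, 0.721, -0.0, -0.0]
wrist_force: [0.4, 0.1, 0.2]
grip_width: 47.1
gripper_force: 0.0
```

```bash
python3 - <<'E'
from h import *
d=grab('wrist');save('w1',d['frame'],s=1.5);s=ctrl.state();print(s['eef_pos'],s['tool_rot'],s['qpos'],s['grip_width'],s['clock'])
E
```

```text
[429.33202947  53.640829   250.86893495] [ 6.93413681e-01  7.20539639e-01 -2.09507813e-04 -2.29098833e-04] [-2.53360358e-02 -8.05850248e-02 -3.82268473e-01  1.26973378e+00
  7.36757456e-08  1.50709604e+00] 47.36014019508064 2.4833
```

View pics/w1.png

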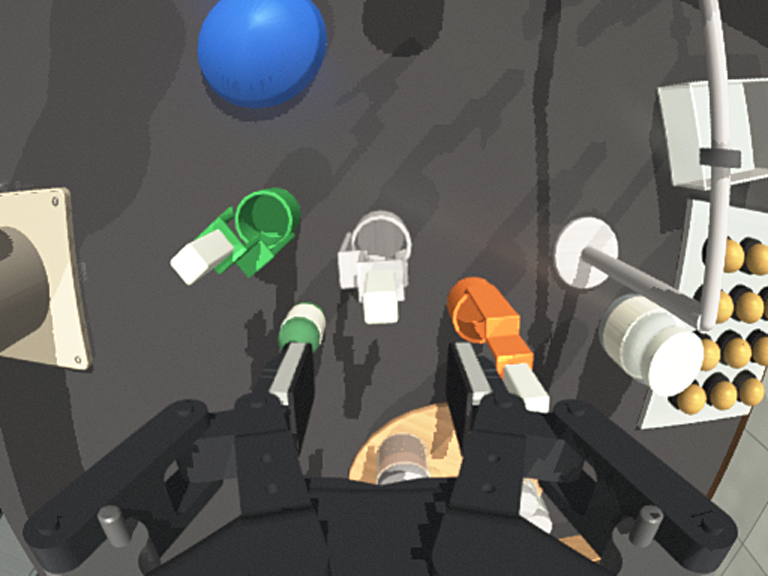

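The wrist view shows the steel grip at about (380,305), centred between the fingers and clear of both look-alikes. Orange is at (525,385) and green at (200,255).

```bash
cat >> h.py <<'E'
def wcloud(d):
    f=foc(d);z=d['range_z'];v,u=np.mgrid[:z.shape[0],:z.shape[1]]
    a,b=u-d['cx'],v-d['cy'];r=np.hypot(a,b)+1e-9;t=np.tan(np.minimum(r/f,1.5))/r
    P=np.stack([a*t*z,-b*t*z,-z,np.ones_like(z)],-1)
    return (P@np.linalg.inv(d['camera_from_world']).T)[...,:3]
E
python3 - <<'E'
from h import *
np.set_printoptions(precision=1,suppress=True)
d=load('wrist');P=wcloud(d);x,y,z=np.moveaxis(P,-1,0)
print('table',np.median(z[150:200,100:160]))
v,u=np.mgrid[:384,:512];b=(u>220)&(u<285)&(v>135)&(v<225)
for lo,hi in((190,200),(155,188),(144,152),(112,144),(40,50)):
    m=b&(z>lo)&(z<hi);Q=P[m];print(lo,len(Q),(Q.min(0)+Q.max(0))/2,Q.min(0),Q.max(0),cv2.minAreaRect(Q[:,:2].astype(np.float32))[2])
m=b&(z>112)&(z<140)&(x<423);Q=P[m];print('strap leg slope dx/dy',np.polyfit(Q[:,1],Q[:,0],1))
m=(z>180)&(z<199)&(x>575)&(x<640)&(y>20)&(y<220);Q=P[m];Q=Q[abs(Q[:,1]-147)>16];print('rail',len(Q),np.polyfit(Q[:,1]-146,Q[:,0],1),np.percentile(Q[:,2],[5,50,95]))
m=(z>200)&(z<209)&(x>575)&(x<640)&(y>120)&(y<180);print('collar',P[m].mean(0),P[m].min(0),P[m].max(0))
E
```

```text
table 0.5476010251793753
190 475 [428.7  55.1 192.8] [420.3  46.9 190. ] [437.2  63.3 195.5] 6.022941589355469
155 234 [428.3  61.6 171.6] [420.3  60.  155.2] [436.2  63.2 188. ] 4.4745965003967285
144 397 [428.8  54.8 148.1] [415.1  41.8 144.5] [442.5  67.7 151.7] 6.0501790046691895
112 447 [423.8  54.3 128.3] [401.8  40.5 112.7] [445.7  68.  143.9] 5.701023101806641
40 173 [427.5  61.9  45. ] [401.8  45.8  40.1] [453.2  78.   49.9] 83.99966430664062
strap leg slope dx/dy [  0.2 400.9]
rail 2191 [ -0.1 611.4] [187.2 193.9 196.3]
collar [612.6 145.8 201.7] [604.9 140.2 200. ] [620.6 151.1 203.9]
```

Request:
drive_tool(rows=[[[0.0035,0,0],[0,0,-0.042]],[[0,0,0.0594],[0,0,0]],[[0,0,0.0594],[0,0,0]],[[0,0,0.0594],[0,0,0]],[[0,0,0.0594],[0,0,0]],[[0,0,0],[0,0,0]],[[0,0,0],[0,0,0]]])

```text
clock: 3.07
eef_pos: [428.1, 55.1, 155.2]
tool_rot: [0.678, 0.735, -0.001, -0.001]
wrist_force: [0.6, -0.3, 0.0]
grip_width: 47.0
gripper_force: 0.0
```

Request:
drive_tool(rows=[[[0,0,0],[0,0,0]],[[0,0,0],[0,0,0]],[[0,0,0],[0,0,0]],[[0,0,0],[0,0,0]],[[0,0,0],[0,0,0]],[[0,0,0],[0,0,0]],[[0,0,0],[0,0,0]],[[0,0,0],[0,0,0]],[[0,0,0],[0,0,0]],[[0,0,0],[0,0,0]]], jaw=-1, squeeze=50)

```text
clock: 3.9
eef_pos: [430.9, 55.1, 157.9]
tool_rot: [0.678, 0.735, 0.001, 0.001]
wrist_force: [0.2, 0.2, 6.7]
grip_width: 15.3
gripper_force: 49.8
```

Request:
drive_tool(rows=[[[0,0,-0.0663],[0,0,0]],[[0,0,-0.0663],[0,0,0]],[[0,0,-0.0663],[0,0,0]],[[0,0,-0.0663],[0,0,-0.029]],[[0.0551,0.0305,0],[0,0,0]],[[0.0551,0.0305,0],[0,0,0]],[[0.0551,0.0305,0],[0,0,0]],[[0.0551,0.0305,0],[0,0,0]],[[0.0551,0.0305,0],[0,0,0]],[[0.0551,0.0305,0],[0,0,0]],[[0.0551,0.0305,0],[0,0,0]],[[0.0551,0.0305,0],[0,0,0]],[[0.0551,0.0305,0],[0,0,0]],[[0.0551,0.0305,0],[0,0,0]],[[0,0,0],[0,0,0]],[[0,0,0],[0,0,0]],[[0,0,0],[0,0,0]]])

```text
clock: 5.32
eef_pos: [526.2, 287.1, 261.8]
tool_rot: [0.667, 0.745, -0.001, -0.0]
wrist_force: [0.1, -0.1, -1.9]
grip_width: 15.3
gripper_force: 49.3
```

```bash
python3 - <<'E'
from h import *
np.set_printoptions(precision=1,suppress=True)
s=ctrl.state();print(s['eef_pos'],s['tool_rot'],s['wrist_force'],s['clock'])
for n in('wrist','side'):
    d=grab(n);P=(wcloud if n=='wrist' else cloud)(d);x,y,z=np.moveaxis(P,-1,0)
    b=(x>480)&(x<565)&(y>250)&(y<325)
    for lo,hi in((100,155),(155,205),(210,249),(249,262)):
        m=b&(z>lo)&(z<hi);Q=P[m]
        if len(Q)>3:print(n,lo,len(Q),(Q.min(0)+Q.max(0))/2,Q.min(0),Q.max(0))
    m=(z>184)&(z<199)&(x>570)&(x<640)&(y>170)&(y<360);Q=P[m]
    if len(Q)>10:
        k=np.polyfit(Q[:,1]-295,Q[:,0],1);print('rail',len(Q),'%.3f %.1f'%tuple(k),np.percentile(Q[:,2],[50,95]))
d1=load('side')['frame'];d2=load('wrist')['frame'];save('ws',np.hstack([d2[:,100:450],d1[30:,120:380][:384,:].repeat(1,0) if 0 else cv2.resize(d1[40:232,140:340],(400,384))]))
E
```

```text
[526.2 287.1 261.8] [ 0.7  0.7 -0.  -0. ] [ 0.1 -0.1 -1.9] 5.3167
wrist 100 2341 [523.9 286.8 130.6] [498.1 262.4 106.6] [549.6 311.1 154.7]
wrist 155 165 [500.9 287.7 180.9] [498.1 279.  157.1] [503.8 296.4 204.8]
wrist 210 956 [520.3 285.9 229.5] [498.  271.5 210.1] [542.5 300.4 249. ]
wrist 249 667 [524.1 295.6 255.5] [511.4 291.  249.1] [536.8 300.3 262. ]
rail 2227 -0.109 596.6 [194.9 196.4]
side 100 251 [524.9 283.8 128.8] [499.4 255.5 103.7] [550.4 312.  153.9]
side 155 57 [500.7 281.5 180.1] [496.1 265.4 155.7] [505.3 297.6 204.6]
side 210 95 [520.2 284.  229.5] [497.6 269.  210. ] [542.9 299.  248.9]
side 249 34 [526.3 283.3 255.3] [513.3 269.1 249.4] [539.4 297.6 261.2]
rail 139 -0.116 595.8 [192.7 196.6]
```

View pics/ws.png

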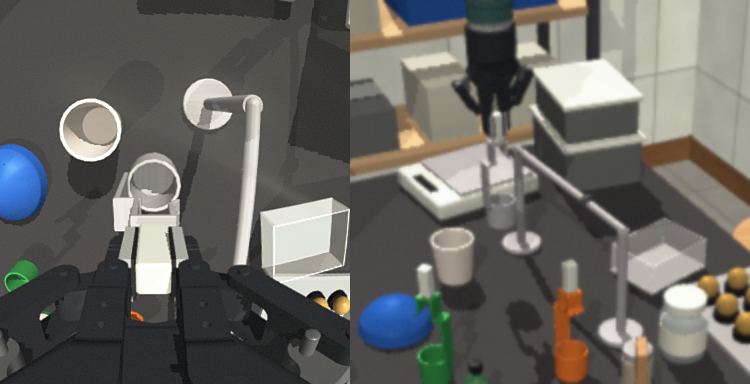

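Request:
drive_tool(rows=[[[0,0.0452,0],[0,0,0]],[[0,0.0452,0],[0,0,0]],[[0,0.0452,0],[0,0,0]],[[0,0.0452,0],[0,0,0]],[[0,0,0],[0,0,0]],[[0,0,0],[0,0,0]],[[0,0,0],[0,0,0]]])

```text
clock: 6.0
eef_pos: [597.7, 294.6, 262.1]
tool_rot: [0.668, 0.745, -0.001, -0.0]
wrist_force: [0.4, 0.0, -1.8]
grip_width: 14.9
gripper_force: 49.7
```

```bash
python3 - <<'E'
from h import *
np.set_printoptions(precision=1,suppress=True)
s=ctrl.state();print(s['eef_pos'],s['wrist_force'],s['clock'])
R_=np.array([[.994,.11],[-.11,.994]])
for n in('wrist','side','top'):
    d=grab(n);P=(wcloud if n=='wrist' else cloud)(d)
    q=(P[...,:2]-[597,295])@R_.T;X,Y=q[...,0],q[...,1];z=P[...,2]
    m=(abs(X)<22)&(abs(Y)>25)&(abs(Y)<65)&(z>184)&(z<200)
    if m.sum()>5:print(n,'rail X med/min/max',m.sum(),np.median(X[m]),X[m].min(),X[m].max(),z[m].max())
    for lo,hi in((100,155),(212,235),(235,252)):
        m=(abs(X)<45)&(abs(Y)<30)&(z>lo)&(z<hi)
        if m.sum()>3:print(n,lo,m.sum(),'X',X[m].min(),X[m].max(),'Y',Y[m].min(),Y[m].max())
E
```

```text
[597.7 294.6 262.1] [ 0.4  0.  -1.8] 6.0
wrist rail X med/min/max 876 1.1102979356933007 -4.621245301595574 6.999253684363104 197.76500124816218
wrist 100 1437 X -26.41642362377103 23.9597242213871 Y -23.390422856009575 23.017896470273133
wrist 212 825 X -27.20727868443979 16.538174966107597 Y -13.158582383693869 11.685409111151893
wrist 235 220 X -13.149731238563938 12.9429211905247 Y 4.929133539679065 11.727774027326257
side rail X med/min/max 40 -1.2818647931171925 -5.613461839285083 4.645450574234863 197.59773490078442
side 100 234 X -27.56240302516153 26.713174322565578 Y -29.24801386273597 26.80081005162664
side 212 57 X -28.207907319676156 17.33953480308663 Y -15.728666828740812 14.233463051831873
side 235 46 X -15.223967830699985 13.80632036728446 Y -16.260771502002513 13.417449578902195
top rail X med/min/max 80 0.34506539697678307 -5.389694004807591 7.509241055434086 199.16584614421242
top 100 193 X -26.393482129957356 23.636462331569515 Y -24.16397906548689 18.11293322198227
top 212 79 X -26.638262867559067 15.730649300746972 Y -12.35246003559998 10.97426444237639
top 235 30 X -13.623916427903243 13.031195239602695 Y -11.604454333062447 10.786184944394096
```

Request:
drive_tool(rows=[[[0,0.0023,0],[0,0,0]],[[0,0,0.026],[0,0,0]],[[0,0,0.026],[0,0,0]],[[0,0,0.026],[0,0,0]],[[0,0,0.026],[0,0,0]],[[0,0,0.018],[0,0,0]],[[0,0,0],[0,0,0]],[[0,0,0],[0,0,0]]])

```text
clock: 6.82
eef_pos: [598.9, 295.3, 212.1]
tool_rot: [0.667, 0.745, -0.001, -0.001]
wrist_force: [-0.7, -0.4, -0.6]
grip_width: 15.2
gripper_force: 49.7
```

Request:
drive_tool(rows=[[[0,0,0.005],[0,0,0]],[[0,0,0.002],[0,0,0]],[[0,0,0],[0,0,0]],[[0,0,0],[0,0,0]],[[0,0,0],[0,0,0]]])

```text
clock: 7.23
eef_pos: [599.7, 295.6, 211.0]
tool_rot: [0.667, 0.745, 0.0, 0.0]
wrist_force: [-0.5, 0.5, -0.6]
grip_width: 15.3
gripper_force: 49.7
```

```bash
python3 - <<'E'
from h import *
np.set_printoptions(precision=1,suppress=True)
s=ctrl.state();print(s['eef_pos'],s['wrist_force'],s['clock'])
R_=np.array([[.994,.11],[-.11,.994]])
for n in('wrist','side','top'):
    d=grab(n);P=(wcloud if n=='wrist' else cloud)(d)
    q=(P[...,:2]-[598,295])@R_.T;X,Y=q[...,0],q[...,1];z=P[...,2]
    m=(abs(X)<22)&(abs(Y)>25)&(abs(Y)<65)&(z>184)&(z<200)
    if m.sum()>5:print(n,'rail X med/min/max',m.sum(),np.median(X[m]),X[m].min(),X[m].max(),np.percentile(z[m],95))
    for lo,hi in((40,100),(160,190),(190,203)):
        m=(abs(X)<45)&(abs(Y)<14)&(z>lo)&(z<hi)
        if m.sum()>3:print(n,lo,m.sum(),'X',X[m].min(),X[m].max(),'Y',Y[m].min(),Y[m].max(),z[m].max())
    q=(P[...,:2]-[613.5,146])@R_.T;m=(abs(q[...,0])<20)&(abs(q[...,1])<20)&(z>199.5)&(z<206);print('collar',m.sum(),q[m].mean(0) if m.sum() else '',q[m].min(0),q[m].max(0))
d=load('side');save('s2',d['frame'],(190,80,320,230),4)
E
```

```text
[599.7 295.6 211. ] [-0.5  0.5 -0.6] 7.2333
wrist rail X med/min/max 1902 0.38308421666729975 -5.680692630604609 6.025534620859892 196.39986944725763
wrist 40 789 X -24.940861582991257 25.31763726781354 Y -13.99213499905704 13.975167605953539 99.80396019274482
wrist 160 885 X -25.78764823854824 17.734794528206564 Y -12.13106826324731 12.540091454488296 189.9531163390812
wrist 190 679 X -11.991770701979117 13.730995886184724 Y 5.749380496908765 13.998043414291217 202.99125530825845Traceback (most recent call last):
  File "<stdin>", line 13, in <module>
    return umr_minimum(a, axis, None, out, keepdims, initial, where)
ValueError: zero-size array to reduction operation minimum which has no identity
```

Request:
drive_tool(rows=[[[-0.02,0,0],[0,0,0]],[[-0.02,0,0],[0,0,0]],[[-0.02,0,0],[0,0,0]],[[-0.02,0,0],[0,0,0]],[[-0.02,0,0],[0,0,0]],[[-0.02,0,0],[0,0,0]],[[-0.02,0,0],[0,0,0]],[[-0.02,0,0],[0,0,0]]])

```text
clock: 7.95
eef_pos: [606.6, 230.9, 210.6]
tool_rot: [0.667, 0.745, 0.0, 0.0]
wrist_force: [0.6, 0.1, -1.4]
grip_width: 15.1
gripper_force: 49.7
```

Request:
drive_tool(rows=[[[-0.02,0,0],[0,0,0]],[[-0.02,0,0],[0,0,0]],[[-0.02,0,0],[0,0,0]],[[-0.02,0,0],[0,0,0]],[[-0.02,0,0],[0,0,0]],[[-0.02,0,0],[0,0,0]],[[-0.02,0,0],[0,0,0]],[[0,0,0],[0,0,0]],[[0,0,0],[0,0,0]]])

```text
clock: 8.7
eef_pos: [612.7, 175.8, 210.6]
tool_rot: [0.668, 0.745, 0.0, -0.0]
wrist_force: [-0.9, -0.6, -1.0]
grip_width: 15.4
gripper_force: 49.7
```

```bash
cat > look.py <<'E'
from h import *
np.set_printoptions(precision=1,suppress=True)
s=ctrl.state();print(s['eef_pos'],s['wrist_force'],s['clock'])
R_=np.array([[.994,.11],[-.11,.994]])
for n in('wrist','side','top'):
    d=grab(n);P=(wcloud if n=='wrist' else cloud)(d)
    q=(P[...,:2]-[613.5,146])@R_.T;X,Y=q[...,0],q[...,1];z=P[...,2]
    m=(abs(X)<20)&(abs(Y+2)<11)&(z>199.5)&(z<206)
    if m.sum(): print(n,'collar',m.sum(),'Y',Y[m].min(),Y[m].max(),'X',X[m].mean())
    for lo,hi in((40,100),(160,185),(185,199),(200,215),(220,250)):
        m=(abs(X)<40)&(abs(Y-23)<15)&(z>lo)&(z<hi)
        if m.sum()>3:print(n,lo,m.sum(),'X',X[m].min(),X[m].max(),'Y',Y[m].min(),Y[m].max(),z[m].max())
E
python3 look.py; python3 -c "
from h import *
d=load('side');save('s2',d['frame'],(200,90,330,240),4)"
```

```text
[612.7 175.8 210.6] [-0.9 -0.6 -1. ] 8.7
wrist 40 874 X -20.716163765409906 25.88455160748827 Y 8.679058321278504 37.95221573104735 99.94470530504063
wrist 160 561 X -25.17796523047608 18.23724951524313 Y 16.895568688096315 37.92063745813457 181.60716426607357
wrist 200 414 X -11.229123302110814 13.905742048592872 Y 35.297855142617195 37.96730580178741 214.99163202658607
wrist 220 2835 X -19.785461599633766 23.096307731730715 Y 18.02882466681166 37.98344324108453 249.98810827748497
side collar 10 Y -9.050084046352405 3.172111047835674 X -0.43368053368505566
side 40 81 X -25.842139828697483 25.865603633506772 Y 8.002559415212419 37.31484264500726 99.68158306331543
side 160 53 X -25.699574090475604 -7.049747701444064 Y 13.832471659235267 37.6781631844199 184.73042381722837
side 185 29 X -12.623922901526889 13.545588501434455 Y 13.666042418975932 36.69445502344017 198.97906545026933
side 200 32 X -11.502122189791736 18.711036289613983 Y 11.651492530627193 32.14497468484998 214.33904739164814
side 220 127 X -23.23308864893419 24.0316491291597 Y 13.22624467139164 37.612975707283994 249.87515971004552
top collar 29 Y -2.8670307068046936 8.046575132869165 X 1.7471269923493729
top 40 133 X -23.895378760321563 26.707474783551127 Y 8.573555529495414 37.393496137397925 99.10634216051403
top 160 58 X -24.703962356183087 16.550165839248894 Y 18.502660678186885 37.03454089893228 183.89250336632495
top 185 28 X -11.17698934093796 12.846730806824029 Y 8.373347775867787 30.507150660975967 198.07354507069317
top 200 22 X -11.319527947042701 13.87731614644477 Y 20.16788375330921 25.694287926821612 214.76257726248582
top 220 18 X -19.235256166642774 15.112446120947421 Y 19.993855700040776 24.735950686424086 249.86600491069453
```

View pics/s2.png

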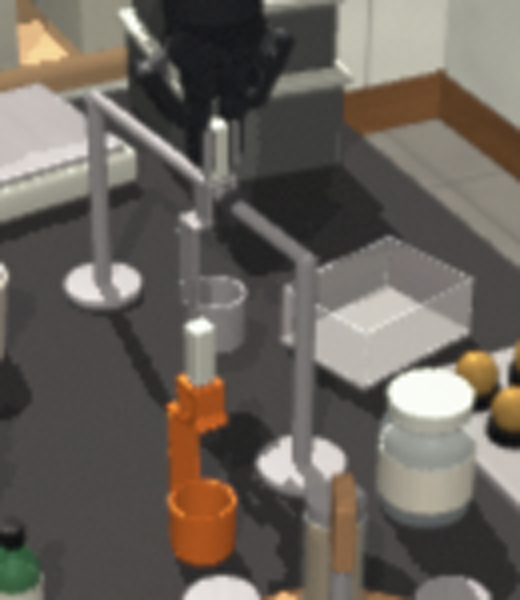

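The dipper hangs on the rail at (215,190) in the crop, just short of the collar at (235,205). I'll creep the last 10–12 mm.

Request:
drive_tool(rows=[[[-0.005,0,0],[0,0,0]],[[-0.005,0,0],[0,0,0]],[[-0.005,0,0],[0,0,0]],[[-0.005,0,0],[0,0,0]],[[-0.005,0,0],[0,0,0]],[[0,0,0],[0,0,0]],[[0,0,0],[0,0,0]]])

```text
clock: 9.43
eef_pos: [613.8, 166.1, 210.6]
tool_rot: [0.667, 0.745, 0.0, -0.0]
wrist_force: [-0.0, -0.8, -0.8]
grip_width: 15.2
gripper_force: 49.7
```

Request:
drive_tool(rows=[[[-0.003,0,0],[0,0,0]],[[-0.003,0,0],[0,0,0]],[[0,0,0],[0,0,0]],[[0,0,0],[0,0,0]]])

```text
clock: 9.77
eef_pos: [614.0, 163.8, 210.6]
tool_rot: [0.667, 0.745, 0.0, -0.0]
wrist_force: [1.3, 0.3, -1.9]
grip_width: 15.2
gripper_force: 49.7
```

Request:
drive_tool(rows=[[[-0.003,0,0],[0,0,0]],[[0,0,0],[0,0,0]],[[0,0,0],[0,0,0]]])

```text
clock: 10.02
eef_pos: [614.0, 163.4, 210.6]
tool_rot: [0.667, 0.745, 0.001, -0.001]
wrist_force: [-0.1, 2.9, -2.0]
grip_width: 15.4
gripper_force: 49.8
```

Request:
drive_tool(rows=[[[-0.003,0,0],[0,0,0]],[[0,0,0],[0,0,0]],[[0,0,0],[0,0,0]]])

```text
clock: 10.27
eef_pos: [614.0, 163.3, 210.7]
tool_rot: [0.667, 0.745, 0.001, -0.001]
wrist_force: [-0.0, 5.4, -0.8]
grip_width: 15.0
gripper_force: 49.8
```

Request:
drive_tool(rows=[[[-0.003,0,0],[0,0,0]],[[0,0,0],[0,0,0]],[[0,0,0],[0,0,0]]])

```text
clock: 10.52
eef_pos: [614.0, 163.2, 210.7]
tool_rot: [0.667, 0.745, 0.002, -0.002]
wrist_force: [-1.2, 8.3, -1.9]
grip_width: 15.4
gripper_force: 49.8
```

Request:
drive_tool(rows=[[[0.0065,0,0],[0,0,0]],[[0,0,0],[0,0,0]],[[0,0,0],[0,0,0]]])

```text
clock: 10.77
eef_pos: [614.0, 163.4, 210.6]
tool_rot: [0.667, 0.745, 0.0, -0.0]
wrist_force: [0.3, 4.4, -1.3]
grip_width: 15.2
gripper_force: 49.8
```

Request:
drive_tool(rows=[[[0,0,0],[0,0,0]],[[0,0,0],[0,0,0]],[[0,0,0],[0,0,0]],[[0,0,0],[0,0,0]],[[0,0,0],[0,0,0]],[[0,0,0],[0,0,0]],[[0,0,0],[0,0,0]],[[0,0,0],[0,0,0]],[[0,0,0],[0,0,0]],[[0,0,0],[0,0,0]]], jaw=0.1)

```text
clock: 11.6
eef_pos: [614.1, 162.9, 210.6]
tool_rot: [0.667, 0.745, -0.0, 0.0]
wrist_force: [-0.6, 0.8, 0.6]
grip_width: 47.0
gripper_force: 0.0
```

```bash
python3 look.py; python3 -c "
from h import *
d=load('side');d2=load('wrist')
save('s3',np.hstack([cv2.resize(d['frame'][90:240,200:330],(333,384)),d2['frame'][:,80:430]]))"
```

```text
[614.1 162.9 210.6] [-0.6  0.8  0.6] 11.6
wrist collar 33 Y 5.453883826081184 8.783685370530689 X 10.039897415675647
wrist 40 718 X -21.308374008288062 28.492674328060648 Y 8.002834074468277 37.99819162982408 99.93685755012822
wrist 160 818 X -24.185934748128986 19.083396255653227 Y 8.01718730088185 30.007321038535025 184.98167071256486
wrist 185 598 X -11.288520182597194 15.269022348014829 Y 8.281645680601176 37.9828037985617 198.9994977759569
wrist 200 582 X -22.27508934957859 25.445016207113362 Y 8.351595036979914 29.572044253255445 214.98959212128574
wrist 220 4216 X -35.634182657381686 38.9944497953941 Y 8.027874474664028 28.623308489214605 249.99740705721
side collar 16 Y -9.815022006479877 7.556323191030988 X 0.9083847215372571
side 40 67 X -20.437223406333104 30.41412682839237 Y 8.179489553984997 37.73927827923679 99.31612294396962
side 160 41 X -25.89588005341408 -3.9529251343408585 Y 8.41921292414783 29.5187986459357 184.47306718521634
side 185 19 X -11.658168649853431 8.981426824231292 Y 9.192678448903795 37.48901001487964 198.93683432931198
side 200 27 X -28.25423297414637 28.534891697419475 Y 8.060028150227666 24.950553903551725 214.56103168058826
side 220 128 X -36.32118444592946 39.83216018573454 Y 8.07982176479829 25.680909339361918 249.84603954480997
top collar 36 Y -7.355020782851579 7.979050633166109 X 1.248132681436707
top 40 64 X -19.785054148918178 29.515868639560974 Y 8.155096801979958 30.28929958086215 99.71832621210729
top 160 28 X -22.759692181184672 -7.97574056126635 Y 8.013686494041936 18.60487667526428 180.99456329953955
top 200 12 X -10.691554380358147 14.026288586356307 Y 9.84924556748873 12.922085948627812 210.91364394491688
top 220 7 X -31.91800874937241 1.4088998838147475 Y 8.621724369801926 10.984585269337318 246.40110436057614
```

View pics/s3.png

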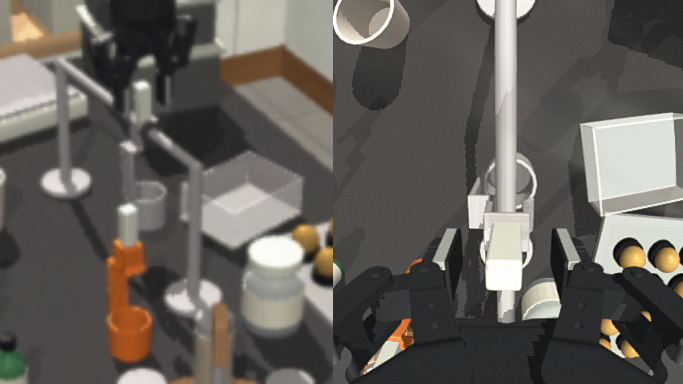

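Released: the dipper hangs against the collar and the fingers are clear. Next I'll lift and go to the carousel handle.

Request:
drive_tool(rows=[[[0,0,-0.02],[0,0,0]],[[0,0,-0.05],[0,0,0]],[[0,0,-0.06],[0,0,0]],[[0,0,-0.05],[0,0,0]],[[0,0,0],[0,0,0]],[[0,0,0],[0,0,0]]])

```text
clock: 12.25
eef_pos: [615.3, 163.1, 284.9]
tool_rot: [0.667, 0.745, 0.002, 0.001]
wrist_force: [0.7, -0.1, 0.6]
grip_width: 47.2
gripper_force: 0.0
```

Request:
drive_tool(rows=[[[-0.0754,-0.0291,0],[0,0,0]],[[-0.0754,-0.0291,0],[0,0,0]],[[-0.0754,-0.0291,0],[0,0,0]],[[-0.0754,-0.0291,0],[0,0,0]],[[-0.0754,-0.0291,0],[0,0,0]],[[-0.0754,-0.0291,0],[0,0,0]],[[-0.0754,-0.0291,0],[0,0,0]],[[-0.0754,-0.0291,0],[0,0,0]],[[-0.0754,-0.0291,0],[0,0,0]],[[-0.0754,-0.0291,0],[0,0,0]],[[-0.0754,-0.0291,0],[0,0,0]],[[-0.0754,-0.0291,0],[0,0,0]],[[0,0,0],[0,0,0.1043]],[[0,0,0],[0,0,0.1043]],[[0,0,0],[0,0,0.1043]],[[0,0,0],[0,0,0.1043]],[[0,0,0],[0,0,0.1043]],[[0,0,0],[0,0,0]],[[0,0,0],[0,0,0]]])

```text
clock: 13.83
eef_pos: [514.2, -211.8, 281.4]
tool_rot: [0.843, 0.538, -0.001, -0.001]
wrist_force: [-1.2, 0.4, 0.2]
grip_width: 47.0
gripper_force: 0.0
```

```bash
cat > car.py <<'E'
from h import *
np.set_printoptions(precision=1,suppress=True)
s=ctrl.state();print(s['eef_pos'],s['tool_rot'].round(4),s['qpos'].round(2),s['clock'])
for n in('wrist','side','top'):
    d=grab(n);P=(wcloud if n=='wrist' else cloud)(d);x,y,z=np.moveaxis(P,-1,0)
    b=np.hypot(x-515,y+212)<125
    m=(b&(z>84)&(z<94)).astype(np.uint8);ok,l,st,c=cv2.connectedComponentsWithStats(m)
    for i in range(1,ok):
        if st[i,4]>60: Q=P[l==i];print(n,'short',(Q.min(0)+Q.max(0))[:2]/2,np.ptp(Q,0)[:2])
    m=b&(z>129)&(z<136)&(np.hypot(x-515,y+212)>50);Q=P[m]
    if len(Q)>20:c=(np.percentile(Q,2,0)+np.percentile(Q,98,0))/2;print(n,'tall',c,np.ptp(Q,0),'ang',np.degrees(np.arctan2(c[1]+212.3,c[0]-515.2)))
    m=(np.hypot(x-515,y+212)<25)&(z>188)&(z<200);Q=P[m]
    if len(Q)>20:print(n,'handle',cv2.minAreaRect(Q[:,:2].astype(np.float32)),Q[:,2].max())
    a=np.degrees(np.arctan2(y+212.3,x-515.2))%360;r=np.hypot(y+212.3,x-515.2)
    m=(r>121)&(r<143)&(abs(a-202)<12)&(z>14)&(z<30);Q=P[m]
    if len(Q)>5:c=(Q.min(0)+Q.max(0))/2;print(n,'tab',len(Q),Q.mean(0),'ang mean',a[m].mean(),a[m].min(),a[m].max(),'r',r[m].min(),r[m].max())
    R_=np.array([[.994,.11],[-.11,.994]]);q=(P[...,:2]-[613.5,146])@R_.T;X,Y=q[...,0],q[...,1]
    m=(abs(X)<22)&(abs(Y-20)<25)&(z>216)&(z<250)
    if m.sum()>5:print(n,'dipgrip X',X[m].mean(),'Y',Y[m].min(),Y[m].max(),'z',z[m].max())
    m=(abs(X)<20)&(abs(Y)<12)&(z>200)&(z<206)
    if m.sum()>2:print(n,'collar Y',Y[m].min(),Y[m].max())
E
python3 car.py
```

```text
[ 514.2 -211.8  281.4] [ 0.8  0.5 -0.  -0. ] [-0.5  0.1 -0.1  1.3 -0.   1.5] 13.8333
wrist short [ 458.7 -159.1] [49.1 48.9]
wrist short [ 591.4 -222.9] [48.9 49.3]
wrist short [ 445.9 -249.2] [50.9 48.8]
wrist short [ 528.5 -288.8] [49.9 50.1]
wrist tall [ 548.5 -142.6  132.6] [39.6 39.3  6. ] ang 64.43993246748167
wrist handle ((515.2291259765625, -212.37887573242188), (39.91439437866211, 13.848322868347168), 64.80458068847656) 197.91161304225014
wrist tab 108 [ 392.  -261.3   22.4] ang mean 201.6802244029648 198.4482691718261 206.18265479099875 r 124.43907933433356 140.2341315530835
side short [ 457.9 -161.2] [47.8 50.2]
side short [ 591.5 -224.4] [49.1 52. ]
side short [ 445.7 -250.8] [49.5 50.5]
side short [ 528.5 -290.9] [48.4 50.5]
side tall [ 548.4 -141.9  132.3] [39.1 37.4  6.1] ang 64.74243387223598
side handle ((514.38427734375, -213.70248413085938), (42.91804122924805, 12.223292350769043), 61.487064361572266) 198.3828422050367
side tab 55 [ 392.1 -265.7   20.9] ang mean 203.43962718747235 199.15745142168373 206.59132439003565 r 124.73186964252504 142.14182193228112
side dipgrip X -1.5504526269249213 Y 6.304832681169304 25.76265398890114 z 247.0856159641355
side collar Y -8.077644333064365 11.818052453699035
top tall [ 549.9 -140.7  132.9] [38.5 37.7  6.6] ang 64.160883586212
top dipgrip X -0.8489625686067811 Y 9.678432914911737 25.872243427590238 z 248.452943803607
top collar Y -2.9073985172344945 10.586202434632302
```

Request:
drive_tool(rows=[[[-0.001,0.002,0.02],[0,0,0]],[[0,0,0.08],[0,0,0]],[[0,0,0.08],[0,0,0]],[[0,0,0.08],[0,0,0]],[[0,0,0.05],[0,0,0]],[[0,0,0],[0,0,0]],[[0,0,0],[0,0,0]]])

```text
clock: 14.57
eef_pos: [514.2, -212.1, 157.1]
tool_rot: [0.843, 0.537, -0.001, -0.002]
wrist_force: [1.1, 0.0, 1.4]
grip_width: 46.9
gripper_force: 0.0
```

Request:
drive_tool(rows=[[[0,0,0],[0,0,0]],[[0,0,0],[0,0,0]],[[0,0,0],[0,0,0]],[[0,0,0],[0,0,0]],[[0,0,0],[0,0,0]],[[0,0,0],[0,0,0]],[[0,0,0],[0,0,0]],[[0,0,0],[0,0,0]],[[0,0,0],[0,0,0]]], jaw=-1, squeeze=50)

```text
clock: 15.32
eef_pos: [515.3, -212.9, 160.8]
tool_rot: [0.843, 0.537, -0.0, 0.0]
wrist_force: [-3.8, 1.2, 5.9]
grip_width: 13.4
gripper_force: 53.6
```

Request:
drive_tool(rows=[[[0,0,0],[0,0,-0.02]],[[0,0,0],[0,0,-0.05]],[[0,0,0],[0,0,-0.07]],[[0,0,0],[0,0,-0.07]],[[0,0,0],[0,0,-0.07]],[[0,0,0],[0,0,-0.07]],[[0,0,0],[0,0,-0.07]],[[0,0,0],[0,0,-0.07]],[[0,0,0],[0,0,-0.07]],[[0,0,0],[0,0,-0.07]],[[0,0,0],[0,0,-0.07]],[[0,0,0],[0,0,-0.05]],[[0,0,0],[0,0,-0.02]],[[0,0,0],[0,0,0]]])

```text
clock: 16.48
eef_pos: [515.6, -212.9, 160.8]
tool_rot: [0.565, 0.825, -0.0, 0.001]
wrist_force: [-3.4, 1.6, 4.5]
grip_width: 13.6
gripper_force: 53.6
```

Request:
drive_tool(rows=[[[0,0,0],[0,0,-0.05]],[[0,0,0],[0,0,-0.08]],[[0,0,0],[0,0,-0.08]],[[0,0,0],[0,0,-0.08]],[[0,0,0],[0,0,-0.08]],[[0,0,0],[0,0,-0.08]],[[0,0,0],[0,0,-0.08]],[[0,0,0],[0,0,-0.08]],[[0,0,0],[0,0,-0.08]],[[0,0,0],[0,0,-0.08]],[[0,0,0],[0,0,-0.08]],[[0,0,0],[0,0,-0.08]],[[0,0,0],[0,0,-0.08]],[[0,0,0],[0,0,-0.08]],[[0,0,0],[0,0,-0.08]],[[0,0,0],[0,0,-0.08]],[[0,0,0],[0,0,-0.08]],[[0,0,0],[0,0,-0.08]],[[0,0,0],[0,0,-0.06]],[[0,0,0],[0,0,-0.05]]])

```text
clock: 18.15
eef_pos: [515.8, -212.5, 160.8]
tool_rot: [-0.196, 0.981, -0.0, 0.001]
wrist_force: [-2.9, 3.2, 4.9]
grip_width: 13.4
gripper_force: 53.6
```

Request:
drive_tool(rows=[[[0,0,0],[0,0,0]],[[0,0,0],[0,0,0]],[[0,0,0],[0,0,0]],[[0,0,0],[0,0,0]]])

```text
clock: 18.48
eef_pos: [515.8, -212.5, 160.8]
tool_rot: [-0.195, 0.981, -0.0, 0.001]
wrist_force: [-2.9, 2.4, 5.2]
grip_width: 13.5
gripper_force: 53.6
```

```bash
python3 car.py; python3 -c "
from h import *
d=load('top');d2=load('side')
save('f1',np.hstack([cv2.resize(d['frame'][120:264,180:400],(440,288)),cv2.resize(d2['frame'][100:320,180:355],(350,440))[:288+0] if 0 else cv2.resize(d2['frame'][100:320,180:355],(229,288))]))"
```

```text
[ 515.8 -212.5  160.8] [-0.2  1.  -0.   0. ] [-0.5  0.2 -0.3  1.1  0.  -0.9] 18.4833
wrist short [ 520.2 -290.1] [49.9 49.1]
wrist short [ 464.2 -153.9] [49.6 49. ]
wrist short [ 510.7 -213.7] [ 7.7 12.1]
wrist short [ 581.6 -242.4] [34.3 27.1]
wrist short [ 542.6 -145.6] [24.7 38.6]
wrist tall [ 442.5 -242.5  132.7] [39.7 40.2  5.8] ang -157.47754832114484
wrist handle ((511.86322021484375, -211.18246459960938), (39.061317443847656, 35.271080017089844), 51.414024353027344) 199.98897332461553
wrist tab 335 [ 392.9 -262.6   22.4] ang mean 202.34206084025075 198.33159867725573 206.4199109332951 r 124.39726537545755 140.97926734158898
side short [ 464.3 -154.3] [48.7 49.3]
side short [ 590.4 -232.3] [50.1 48.7]
side short [ 521.  -292.2] [48.9 49.7]
side tall [ 443.1 -243.7  132. ] [38.3 41.3  6.7] ang -156.45338754884878
side handle ((508.2699890136719, -217.03810119628906), (28.737163543701172, 37.235538482666016), 8.297469139099121) 199.5492233783159
side tab 56 [ 392.  -265.3   20.5] ang mean 203.28409612434265 198.38175237202117 207.033321553317 r 123.65379075509631 142.42580440332597
side dipgrip X -1.7545282100862403 Y 4.650085418368616 24.851025011965532 z 246.25492095403342
side collar Y -9.938100804519815 11.63754183192466
top short [ 556.9 -144.8] [48.8 45.9]
top dipgrip X -1.0497884714826093 Y 9.457734170429706 25.78792208550486 z 248.62243964365382
top collar Y -3.1013627116534637 10.54313306702531
```

View pics/f1.png

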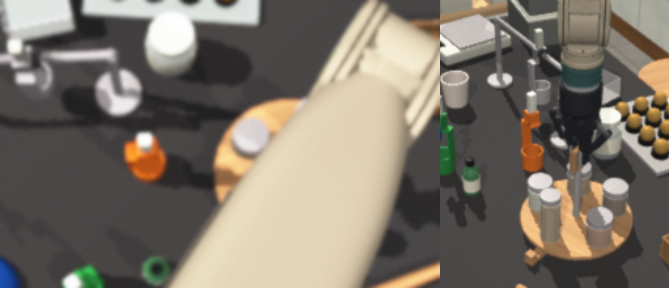

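The picture shows the tall jar (550,215) directly behind the pointer tab (533,255). The measured angles are 202.5° for the jar and 202.3° for the tab, and the dipper still hangs at the collar. Handing in.

```bash
python3 -c "
from station import ctrl
print(ctrl.sign_off())"
```

```text
the job is handed in; nothing more can be done
None
```

The job is handed in at about 18.5 s on the robot clock: the steel dip measure hangs released against the stop collar, and the carousel is held with the tall jar in line with the pointer to within about 0.2°; the sign-off returned no verdict.

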